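Size a rack collar on the stepped cone gauge

TASK

Take the collar that lies on the blue mat, put it over the stepped cone of the gauge and press it down, past the click of the spring balls, until it stops fully home and level on its coloured step under a steady push of about 12 N; do not push it much harder. Then slide the gauge's black pointer to the patch of the same colour as the step on which the collar stopped. Leave the collar on the cone, and leave the spare collars and the bottle alone.

Things in the scene. Friction and masses are not known exactly. Their poses are not given: they have to be found in the camera images.
- cone: The gauge's rigid upright stepped cone, on a grey plate. Origin: on its axis at its foot, on the plate's top (12 to 22 mm above the table); z up. From the foot: red step (lowest, 50 mm across at the foot), yellow, green, steel tip. Each step tapers slightly and ends above in a 45 degree shoulder, where one size of collar stops. A push on it of more than 20 N, with the collar or otherwise, may spoil it (the limit is 27 N, the spring balls' grip of about 9 N counted in).
- cone_tip (a point): Top of the cone's steel tip, on the axis, 76 mm above the cone's foot. The tip's end is 8 mm across and widens to 26 mm at 23 mm below this point.
- step_red (a point): On the axis at the red shoulder, 22 mm above the cone's foot: the lower rim of the collar with the 44 mm bore is here when home (within 2 mm). A collar over 3 mm high is not home.
- step_yellow (a point): The same for the yellow shoulder, 37 mm above the cone's foot: the 36 mm bore stops here.
- step_green (a point): The same for the green shoulder, 52 mm above the cone's foot: the 28 mm bore stops here. Three spring balls stand out of the cone 6 mm above each of the three shoulders: a collar let go on the cone hangs on them leaning, 4 to 8 mm too high; a push of roughly 5 to 10 N takes it past with a click, then it meets the rigid shoulder.
- gauge: Grey plate of the gauge, 205 x 190 mm, fixed on the table; its top is 12 to 22 mm above the table, different each time. Origin on the cone's axis, 12 mm below the plate's top; x points from the pointer's track to the cone, y along the track, z up. The plate reaches 140 mm from the axis on the -x side and 65 mm on the +x side.
- pointer (a joint): Travel of the black pointer along its track in the gauge's +y direction (m), 0 to 0.125, stays where left (about 1.5 N to move). It starts near 0, its parked end. Coloured patches, each 20 mm wide along y, lie beside the track: the red is centred at 0.035, the yellow at 0.070, the green at 0.105; the pointer is right when its middle is on the patch.
- pointer_mid (a point): Centre of the pointer's upright black grip: 14 mm (x of the gauge) by 24 mm (along the track) by 36 mm tall, its top 18 mm above this point, its foot 18 mm below it, 2 mm above the plate. The track runs 112 mm on the -x side of the cone's axis.
- collar_a_mid (a point): White plastic ring, standing flat on a mat at the start: outside diameter 58 mm, height 22 mm, mass about 70 g, open straight bore, both ends alike. The point is its centre (on the axis, half-way up); z along the axis. The three collars are alike outside; their bores are 28, 36 and 44 mm, one each, and this list does not tell which collar has which.
- collar_b_mid (a point): As collar_a_mid, another collar.
- collar_c_mid (a point): As collar_a_mid, another collar.
- check_spot (a point): Centre of the top of the fixed blue mat, 110 mm square, 3 mm thick; the collar to be sized lies on it.
- spare_near (a point): Place of one spare collar on the fixed black mat (180 x 90 x 3 mm), on the mat's top.
- spare_far (a point): Place of the other spare collar on the black mat, on the mat's top, 90 mm from spare_near.
- drink_mid (a point): Closed dark bottle with red cap, 60 mm across, 150 mm tall, loose; the point is half-way up. Leave alone.
Things that resemble listed ones, but are neither listed nor needed, are in the scene too. What is shaped like the part that bears collar_a_mid but green is not meant.

How it is judged:
By the outcome, as a careful person would: the job done as asked, in the order asked, and still so for the second after the job is handed in, with the robot touching nothing.
It also fails if it takes over 58 s, if anything falls off the work surface, if the arm or the gripper's body presses on something with over 40 N, if the wrist force passes 120 N, or if a joint passes its speed limit or range.

ROBOT

A 7-joint arm with a two-finger parallel gripper is mounted at the origin on the work surface. World frame = base frame: x ahead of the robot, y to its left, z up, the work surface at z = 0. Lengths are in m, angles in rad, forces in N, time in s.
With the tool pointing down it reaches from about 0.425 to 0.875 m from the base axis. Payload 4.7 kg.
Tool frame: the origin (TCP) lies between the finger pads; the fingertips stand 11 mm ahead of it and the grasp point (between the pads) lies 8 mm behind it; z points along the fingers, y is the line along which they close (so a half turn about z gives the same grasp; the last joint's range is limited). The gripper opens to 87 mm and grips with 3 to 60 N. Pads are 19 mm wide; open, the fingers measure 117 mm over their backs; the gripper's body (75 mm by 190 mm) begins 51 mm behind the grasp point.
Start: joints at [1.147, 0.321, -0.07, 1.45, 0.023, 1.371, -0.057], TCP at [0.276, -0.589, 0.234] pointing down, gripper open.
Joint ranges: [-2.86, 2.86], [-0.3, 2.09], [-1.38, 1.24], [0.06, 2.45], [-1.56, 4.7], [0.09, 2.05], [-2.69, 2.69]. Speed limits (rad/s): [2.57, 2.57, 3.14, 3.14, 3.14, 3.14, 3.14].

INTERFACE

Orientations are given as a rotation vector (axis times angle).
In Python, from station import status, grab_frame, ctrl gives the robot as it stands. The module is installed in compiled form; this text tells all that it offers.
- The arm moves only by the tool carry_out, never from a script. Its argument "increments" is a list of rows, each a list of 3 entries, a list of its own where there are three numbers: the shift along the tool's x, y, z in mm, then the turn, a rotation vector about the tool's x, y, z in rad, then the finger opening in mm, from 0 to 87. In form: [[[tx, ty, tz], [wx, wy, wz], jaw], ...]. A call has 1 to 8 rows; each row is the pose to reach, as a shift and turn from the pose commanded when the call began, along the tool's axes at that moment; what a row does not reach only later rows make up. A row lasts 1/12 s, in which the tool goes at most 41.7 mm and 7.16 degrees, less where a joint would pass 70% of its speed; a pose out of reach is approached as far as the arm can. A call with a gripper value outside its range is refused whole. The fingers move at their own pace and stop on an object; "grip_force" is the grip in N (left out, the last holds). Time passes only in rows, so rows that repeat a pose let the fingers close. It gives the time, the measured TCP pose, the force, the opening and the grip force at its end, in the units of the state.
- status.get_state(): the state, without advancing time (a new reading comes with each control period).
- grab_frame(name): name is "scene" or "top"; returns a dict with "color" (420x560x3 uint8, red, green, blue), "camera_matrix" (3x3 intrinsics, pixels), "position" and "orientation" of the camera in the world. Camera axes: x right, y up, looking along -z (the intrinsics and any distortion apply to the point x, -y, -z); pixel columns grow to the right and rows downward; lengths in m; the calibration is good to about 2 mm. A picture is of the moment at which its call begins. There is no depth.
- ctrl.job_done(): hands the job in; it is judged then, once.
The state is a dict: "time_s": time; "joints": joint angles; "joint_vel": joint speeds; "tau": joint torques, N m; "ee_pos": TCP position; "ee_rot": TCP orientation; "contact_force": force on the tool from outside, world axes, zero at the start; "wrist_torque": the same for the moment, N m; "width": opening from 0.0 (shut) to 1.0 (fully open); "gripper_force": force on a finger pad.
Only numpy, scipy, OpenCV 4.12 (cv2) and the standard library are available. Lean on these libraries where they do the work, as an engineer would, in place of code of your own. Each camera call takes 0.05 s, during which the arm holds its last target. There are 200 camera calls.

## Working session

There is one attempt and no reset: what is moved stays moved. The work goes in short steps, Python scripts to look and compute and a tool call to move; the robot and the scene stay as the last step left them, time stands still between calls to the robot, and variables do not carry over. Pictures are saved under pics/ and viewed, at most 10 in all, crops included, and the job is handed in when it is done.

Besides the shell and the picture viewer there is one more tool, called after "Call:" as name([rows], argument=value, ...), one row to a line, values as JSON. carry_out: Moves the arm, as the interface text tells. Its arguments: {"type":"object","properties":{"increments":{"type":"array","items":{"type":"array"}},"grip_force":{"type":"number"}},"required":["increments"]}

```bash
mkdir -p pics; cat > h.py <<'E'
import numpy as np, cv2
from scipy.spatial.transform import Rotation as R
from station import status, grab_frame, ctrl
def pix(f,uv,z):
    K=np.array(f["camera_matrix"]);o=np.array(f["orientation"]);
    M=o if o.shape==(3,3) else (R.from_rotvec(o) if o.size==3 else R.from_quat(o)).as_matrix()
    p=np.linalg.inv(K)@[uv[0],uv[1],1]; d=M@[p[0],-p[1],-p[2]]
    c=np.array(f["position"]); return c+d*(z-c[2])/d[2]
def proj(f,P):
    o=np.array(f["orientation"]);M=o if o.shape==(3,3) else (R.from_rotvec(o) if o.size==3 else R.from_quat(o)).as_matrix()
    q=M.T@(np.array(P)-f["position"]); q=np.array(f["camera_matrix"])@[q[0],-q[1],-q[2]]; return q[:2]/q[2]
def save(f,n,crop=None,s=1.4):
    im=f["color"][:,:,::-1]
    if crop: x0,y0,x1,y1=crop; im=im[y0:y1,x0:x1]
    cv2.imwrite("pics/"+n,cv2.resize(im,None,fx=s,fy=s,interpolation=cv2.INTER_CUBIC))
E
python3 - <<'E'
from h import *
for n in("scene","top"):
    f=grab_frame(n);save(f,n+"0.png");print(n,f["camera_matrix"],f["position"],f["orientation"],[k for k in f])
    np.save(n+"0.npy",f["color"])
print(status.get_state())
E
```

```text
scene [[499.27668705   0.         279.19455917]
 [  0.         499.27668705 208.05946624]
 [  0.           0.           1.        ]] [ 0.92575132 -0.47448675  1.0597706 ] [0.54952321 0.18824608 0.66857442] ['color', 'camera_matrix', 'position', 'orientation']
top [[508.27866754   0.         269.95462498]
 [  0.         508.27866754 219.13983087]
 [  0.           0.           1.        ]] [0.47922353 0.01298022 1.32047933] [ 0.04635476 -0.05749543 -1.54655119] ['color', 'camera_matrix', 'position', 'orientation']
{'time_s': 0.1, 'joints': array([ 1.14708134,  0.32173079, -0.07008624,  1.45154483,  0.02261961,
        1.37080944, -0.05689239]), 'joint_vel': array([-0.00138289, -0.0012773 ,  0.00055239, -0.00218836,  0.00022943,
       -0.00139121,  0.00102137]), 'tau': array([ 5.37917531e-04, -4.92570591e+01, -4.05446347e-01, -3.13397670e+01,
       -6.41680718e-02,  3.95071541e-02,  4.52867482e-05]), 'ee_pos': array([ 0.27532452, -0.58828337,  0.23258674]), 'ee_rot': array([-3.06500763e+00, -6.81945458e-01,  7.52569975e-04]), 'contact_force': array([-0.69179412, -0.49934436, -0.35167951]), 'wrist_torque': array([-0.02976764, -0.03426242,  0.00709328]), 'gripper_force': 0.0, 'width': 0.9990666155155498}
```

View pics/top0.png

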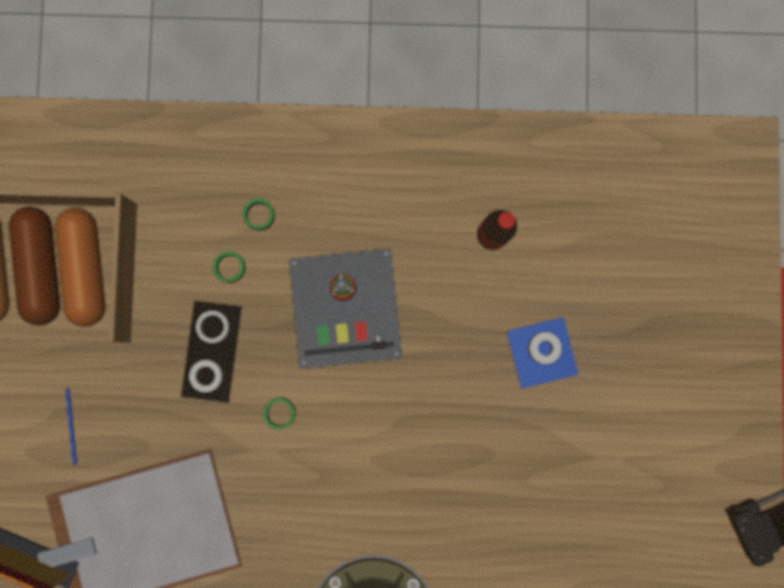

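View pics/scene0.png

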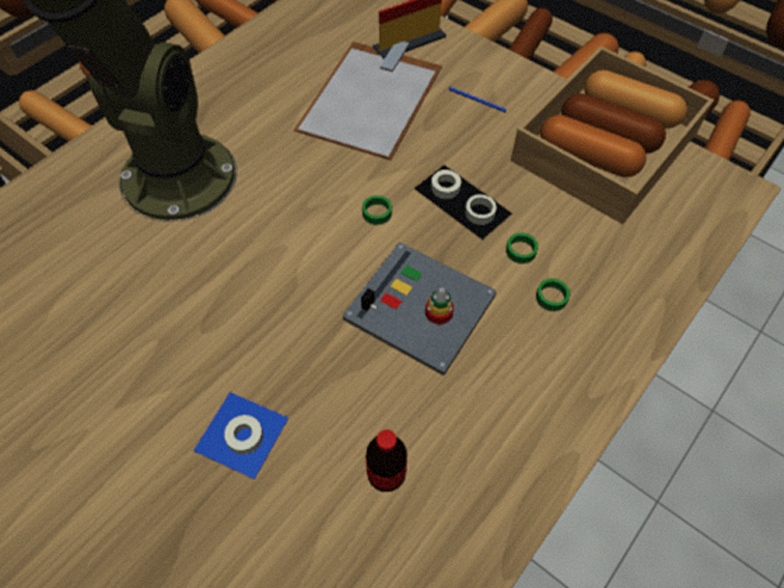

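The top view shows the target collar on the blue mat at (545,348)/1.4, the cone at (342,287)/1.4, the pointer at (379,345)/1.4 and the patches at about (340,333)/1.4. The bore looks small. Next I'll measure all of these.

```bash
cat > m.py <<'E'
from h import *
f=grab_frame("top");g=grab_frame("scene")
def blob(m,c,r=40):
    n,l,s,ce=cv2.connectedComponentsWithStats(m.astype(np.uint8))
    k=[i for i in range(1,n) if s[i,4]>20 and np.hypot(*(ce[i]-c))<r]
    return max(k,key=lambda i:s[i,4]),l,s,ce
for F,nm,c in((f,"top",(389,249)),(g,"scene",(173,309))):
    hsv=cv2.cvtColor(F["color"],cv2.COLOR_RGB2HSV)
    H,S,V=[hsv[...,i].astype(int) for i in range(3)]
    w=(S<70)&(V>110)
    i,l,s,ce=blob(w,c,15); m=(l==i).astype(np.uint8)
    cs,h=cv2.findContours(m,cv2.RETR_CCOMP,cv2.CHAIN_APPROX_NONE)
    o=max(cs,key=cv2.contourArea);fill=np.zeros_like(m);cv2.drawContours(fill,[o],-1,1,-1)
    print(nm,"collar area outer,hole",fill.sum(),fill.sum()-m.sum(),"top-ellipse",cv2.fitEllipse(o))
    hole=np.argwhere((fill==1)&(m==0)).mean(0)[::-1];print(" hole",hole,"pos z.025",pix(F,cv2.fitEllipse(o)[0],.025)[:2],"hole pos", pix(F,hole,.025)[:2])
    b=(H>105)&(H<130)&(S>130)&(V>60); i,l,s,ce=blob(b,c,30)
    cs,_=cv2.findContours((l==i).astype(np.uint8),0,2);r=cv2.minAreaRect(cs[0]);print(" mat",[pix(F,p,.003)[:2].round(4) for p in cv2.boxPoints(r)],pix(F,r[0],.003)[:2])
    cc=((230,237),(244,237),(258,236)) if nm=="top" else ((294,195),(286,205),(279,215))
    for col,q,(a,bb) in zip("gyr",cc,((45,85),(20,35),(-8,8))):
        HH=np.where(H>170,H-180,H); i,l,s,ce=blob((HH>=a)&(HH<=bb)&(S>110)&(V>60),q,9); print(" patch",col,ce[i].round(1),s[i,4],pix(F,ce[i],.017)[:2].round(4))
save(f,"topg.png",(195,165,300,275),6);save(g,"sceneg.png",(235,165,365,275),6)
E
python3 m.py
```

```text
top collar area outer,hole 427 73 top-ellipse ((389.01470947265625, 248.10260009765625), (22.181371688842773, 22.72132682800293), 141.11497497558594)
 hole [389.24657534 248.16438356] pos z.025 [ 0.49864556 -0.30043255] hole pos [ 0.49850215 -0.30102587]
 mat [array([ 0.526 , -0.2373]), array([ 0.5535, -0.3375]), array([ 0.4535, -0.3633]), array([ 0.4263, -0.2635])] [ 0.48967543 -0.30036832]
 patch g [230.7 239.1] 29 [0.5122 0.1041]
 patch y [243.9 237.7] 88 [0.5167 0.0704]
 patch r [257.5 236.2] 101 [0.5213 0.0356]
scene collar area outer,hole 530 117 top-ellipse ((173.04933166503906, 308.7286682128906), (23.47795295715332, 26.85281753540039), 56.12186813354492)
 hole [173.05128205 308.51282051] pos z.025 [ 0.49866999 -0.30495778] hole pos [ 0.49831678 -0.30460847]
 mat [array([ 0.4519, -0.3705]), array([ 0.4146, -0.2578]), array([ 0.5272, -0.2381]), array([ 0.558, -0.349])] [ 0.48906718 -0.30518415]
 patch g [293.4 194.7] 86 [0.5112 0.1013]
 patch y [286.2 204.6] 99 [0.5159 0.0667]
 patch r [278.9 214.5] 103 [0.5203 0.0325]
```

View pics/topg.png

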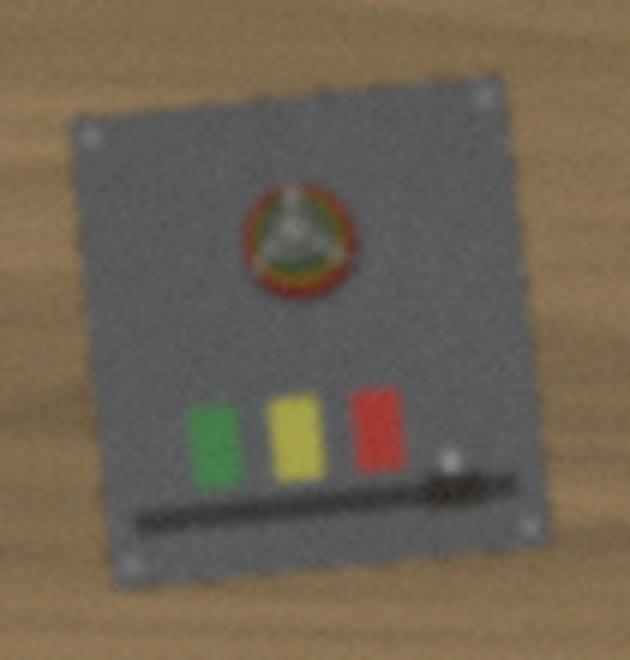

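View pics/sceneg.png

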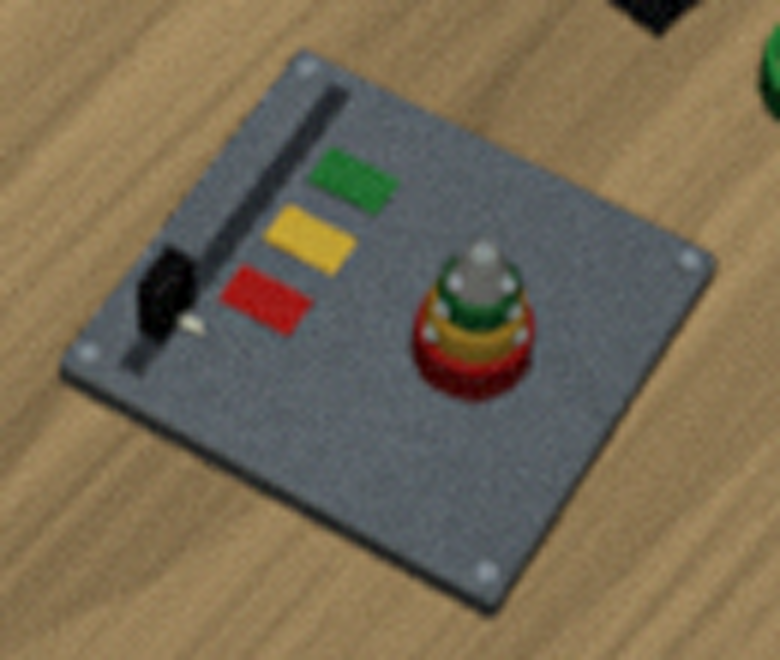

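Both views agree to within 4 mm. The hole-to-outer ratio is about 0.41–0.47, so the collar has the 28 mm bore and belongs on the green step. Next I'll triangulate the gauge and plan the approach.

```bash
cat >> h.py <<'E'
def tri(f,uv,g,uw):
    a=np.array(f["position"]);b=np.array(g["position"]);u=pix(f,uv,0)-a;v=pix(g,uw,0)-b;u/=np.linalg.norm(u);v/=np.linalg.norm(v)
    s=np.linalg.lstsq(np.c_[u,-v],b-a,rcond=None)[0];p,q=a+s[0]*u,b+s[1]*v;return (p+q)/2,np.linalg.norm(p-q)
def goto(P,yaw):
    """tool down, tool y-axis at world angle yaw (mod pi); print increment"""
    s=status.get_state();Rc=R.from_rotvec(s["ee_rot"])
    best=None
    for k in(0,np.pi):
        y=np.array([np.cos(yaw+k),np.sin(yaw+k),0]);z=np.array([0,0,-1]);T=R.from_matrix(np.c_[np.cross(y,z),y,z])
        w=(Rc.inv()*T).as_rotvec()
        if best is None or np.linalg.norm(w)<np.linalg.norm(best): best=w
    d=Rc.inv().apply(np.array(P)-s["ee_pos"])*1000
    print("inc",d.round(1),best.round(3),"|d|",np.linalg.norm(d).round(),"deg",np.degrees(np.linalg.norm(best)).round(1),"q7",s["joints"][6].round(2))
E
python3 - <<'E'
from h import *
f=grab_frame("top");g=grab_frame("scene")
T=lambda p:(p[0]/6+195-.4,p[1]/6+165-.4)
S=lambda p:(p[0]/6+235-.4,p[1]/6+165-.4)
for n,a,b in(("tip",(294,232),(485,252)),("BR",(530,527),(90,352)),("BL",(130,565),(307,66)),("UL",(92,137),(690,258)),("UR",(485,95),(487,572))):
    P,e=tri(f,T(a),g,S(b));print(n,P.round(4),e.round(4))
for t,s in(((389.0,248.1),(173.05,308.7)),((243.9,237.7),(286.2,204.6)),((257.5,236.2),(278.9,214.5))):print(tri(f,t,g,s))
# cone foot ring centre ~ top-crop red ring, z plate
print(pix(f,T((300,241)),.03),pix(f,T((455,487)),.055))
s=status.get_state();print(R.from_rotvec(s["ee_rot"]).as_matrix().round(3))
goto((.4985,-.303,.20),np.pi/2+.131);goto((.4985,-.303,.20),np.pi/2-.2)
E
```

```text
tip [0.5986 0.0703 0.085 ] 0.0002
BR [ 0.4809 -0.031   0.015 ] 0.0013
BL [0.4596 0.1382 0.0151] 0.0043
UL [0.6435 0.1609 0.0166] 0.0017
UR [ 0.6658 -0.0078  0.0156] 0.0023
(array([ 0.49763159, -0.30291505,  0.01965727]), np.float64(0.0032512218042094502))
(array([0.51561021, 0.06949778, 0.01339214]), np.float64(0.003073592224079845))
(array([0.52034069, 0.03470588, 0.01447487]), np.float64(0.002856287675676685))
[0.60020255 0.07025103 0.03      ] [0.49707363 0.0022159  0.055     ]
[[ 0.906  0.424 -0.   ]
 [ 0.424 -0.906  0.001]
 [-0.    -0.001 -1.   ]]
inc [ 323.  -164.1   33.3] [-0.001  0.     0.307] |d| 364.0 deg 17.6 q7 -0.06
inc [ 323.  -164.1   33.3] [-0.001  0.     0.638] |d| 364.0 deg 36.5 q7 -0.06
```

Call:
carry_out([
  [[323, -164, 33], [0, 0, 0.307], 87],
  [[323, -164, 33], [0, 0, 0.307], 87],
  [[323, -164, 33], [0, 0, 0.307], 87],
  [[323, -164, 33], [0, 0, 0.307], 87],
  [[323, -164, 33], [0, 0, 0.307], 87],
  [[323, -164, 33], [0, 0, 0.307], 87],
  [[323, -164, 33], [0, 0, 0.307], 87],
  [[323, -164, 33], [0, 0, 0.307], 87],
], grip_force=40)

```text
time_s: 0.97
ee_pos: [0.48, -0.3264, 0.2035]
ee_rot: [3.134, 0.205, 0.001]
contact_force: [0.3, -0.1, -0.5]
width: 0.997
gripper_force: 0.0
```

Call:
carry_out([
  [[0, 0, 0], [0, 0, 0], 87],
  [[0, 0, 0], [0, 0, 0], 87],
])

```text
time_s: 1.13
ee_pos: [0.4812, -0.3247, 0.2033]
ee_rot: [-3.133, -0.216, -0.001]
contact_force: [-0.6, 0.2, -0.4]
width: 1.0
gripper_force: 0.0
```

```bash
python3 -c "
from h import *
goto((.498,-.303,.10),np.pi/2+.131);print(status.get_state()['ee_pos'],status.get_state()['time_s'])"
```

```text
inc [ 19.6 -19.1 103.3] [-0.001 -0.     0.007] |d| 107.0 deg 0.4 q7 -0.92
[ 0.48119815 -0.32466112  0.20329271] 1.1333
```

Call:
carry_out([
  [[20, -19, 30], [0, 0, 0.007], 87],
  [[20, -19, 60], [0, 0, 0.007], 87],
  [[20, -19, 90], [0, 0, 0.007], 87],
  [[20, -19, 133], [0, 0, 0.007], 87],
  [[20, -19, 133], [0, 0, 0.007], 87],
  [[20, -19, 133], [0, 0, 0.007], 87],
  [[20, -19, 133], [0, 0, 0.007], 87],
])

```text
time_s: 1.72
ee_pos: [0.4969, -0.3083, 0.0721]
ee_rot: [3.134, 0.192, 0.002]
contact_force: [-0.1, -0.6, 0.7]
width: 0.999
gripper_force: 0.0
```

```bash
python3 -c "
from h import *
g=grab_frame('scene');f=grab_frame('top')
a=g['color'][240:370,110:250];b=f['color'][190:300,330:450]
im=np.hstack([cv2.resize(a,(400,400)),cv2.resize(b,(400,400))])
cv2.imwrite('pics/near1.png',im[:,:,::-1])
goto((.498,-.303,.0165),np.pi/2+.131);s=status.get_state();print(s['ee_pos'])
print(proj(g,(.498,-.303,.025)),proj(f,(.498,-.303,.025)))"
```

```text
inc [ 0.4 -5.5 56.9] [ 0.003 -0.004 -0.008] |d| 57.0 deg 0.6 q7 -1.01
[ 0.49809346 -0.30838274  0.07343385]
[173.48265947 307.88289141] [390.01798394 248.37977557]
```

View pics/near1.png

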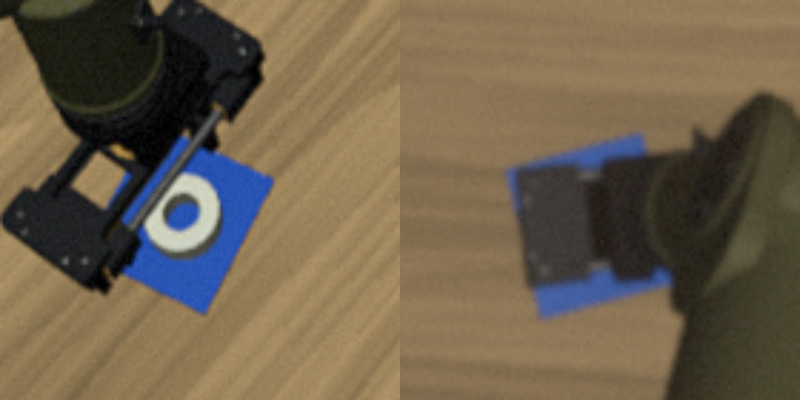

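The picture shows the collar at (185,213), undisturbed and between the fingers. I'll shift 5.5 mm along tool y and go down.

Call:
carry_out([
  [[0, -5.5, 15], [0, 0, -0.008], 87],
  [[0, -5.5, 35], [0, 0, -0.008], 87],
  [[0, -5.5, 50], [0, 0, -0.008], 87],
  [[0, -5.5, 57], [0, 0, -0.008], 87],
  [[0, -5.5, 57], [0, 0, -0.008], 87],
  [[0, -5.5, 57], [0, 0, -0.008], 87],
])

```text
time_s: 2.32
ee_pos: [0.4972, -0.3023, 0.0154]
ee_rot: [3.133, 0.206, 0.004]
contact_force: [-0.4, -0.2, -0.3]
width: 1.0
gripper_force: 0.0
```

Call:
carry_out([
  [[0, 0, 0], [0, 0, 0], 40],
  [[0, 0, 0], [0, 0, 0], 40],
  [[0, 0, 0], [0, 0, 0], 40],
  [[0, 0, 0], [0, 0, 0], 40],
  [[0, 0, 0], [0, 0, 0], 40],
  [[0, 0, 0], [0, 0, 0], 40],
  [[0, 0, 0], [0, 0, 0], 40],
  [[0, 0, 0], [0, 0, 0], 40],
], grip_force=40)

```text
time_s: 2.98
ee_pos: [0.4967, -0.3011, 0.0145]
ee_rot: [3.134, 0.207, 0.002]
contact_force: [-0.5, 1.8, 5.2]
width: 0.657
gripper_force: 41.0
```

Call:
carry_out([
  [[0, 0, -20], [0, 0, 0], 40],
  [[0, 0, -50], [0, 0, 0], 40],
  [[0, 0, -90], [0, 0, 0], 40],
  [[0, 0, -130], [0, 0, 0], 40],
  [[0, 0, -170], [0, 0, 0], 40],
  [[0, 0, -170], [0, 0, 0], 40],
  [[0, 0, -170], [0, 0, 0], 40],
])

```text
time_s: 3.57
ee_pos: [0.4973, -0.3023, 0.1865]
ee_rot: [3.131, 0.206, 0.007]
contact_force: [-1.4, 0.2, -1.3]
width: 0.656
gripper_force: 40.3
```

```bash
python3 -c "
from h import *
goto((.5993,.0702,.18),np.pi/2+.131);s=status.get_state();print(s['ee_pos'],s['contact_force'],s['width'])"
```

```text
inc [ 150.  -356.     5.6] [ 0.004 -0.004  0.001] |d| 386.0 deg 0.4 q7 -0.98
[ 0.4973077  -0.30234521  0.18647383] [-1.40970926  0.24026166 -1.29194423] 0.6557214519191249
```

Call:
carry_out([
  [[16, -37, 0], [0, 0, 0], 40],
  [[32, -74, 0], [0, 0, 0], 40],
  [[48, -111, 0], [0, 0, 0], 40],
  [[64, -148, 0], [0, 0, 0], 40],
  [[80, -185, 0], [0, 0, 0], 40],
  [[96, -222, 0], [0, 0, 0], 40],
  [[112, -259, 0], [0, 0, 0], 40],
  [[128, -296, 0], [0, 0, 0], 40],
])

```text
time_s: 4.23
ee_pos: [0.5828, 0.0106, 0.1813]
ee_rot: [3.135, 0.207, -0.005]
contact_force: [1.2, 0.1, -0.5]
width: 0.652
gripper_force: 40.3
```

Call:
carry_out([
  [[12, -30, 0], [0.004, -0.004, 0], 40],
  [[22, -60, 5], [0.004, -0.004, 0], 40],
  [[22, -60, 5], [0.004, -0.004, 0], 40],
  [[22, -60, 5], [0.004, -0.004, 0], 40],
  [[22, -60, 5], [0.004, -0.004, 0], 40],
  [[22, -60, 5], [0.004, -0.004, 0], 40],
])

```text
time_s: 4.73
ee_pos: [0.5972, 0.0694, 0.1772]
ee_rot: [-3.132, -0.203, 0.01]
contact_force: [1.0, 0.5, -1.5]
width: 0.658
gripper_force: 40.3
```

```bash
python3 -c "
from h import *
goto((.5993,.0702,.13),np.pi/2+.131);s=status.get_state();print(s['ee_pos'],s['contact_force'],s['width'])"
```

```text
inc [ 2.5 -0.4 47.2] [-0.003  0.006 -0.001] |d| 47.0 deg 0.4 q7 -1.71
[0.59718513 0.06935579 0.17718832] [ 0.9811636   0.51193864 -1.46100077] 0.657705072650008
```

Call:
carry_out([
  [[1.5, -0.5, 20], [0, 0, 0], 40],
  [[1.5, -0.5, 47], [0, 0, 0], 40],
  [[1.5, -0.5, 62], [0, 0, 0], 40],
  [[1.5, -0.5, 62], [0, 0, 0], 40],
  [[1.5, -0.5, 62], [0, 0, 0], 40],
])

```text
time_s: 5.15
ee_pos: [0.5982, 0.0706, 0.1157]
ee_rot: [-3.132, -0.203, 0.01]
contact_force: [0.3, -0.7, 0.7]
width: 0.656
gripper_force: 40.3
```

```bash
python3 -c "
from h import *
g=grab_frame('scene');save(g,'near2.png',(255,145,375,235),6)
s=status.get_state();print(s['ee_pos'],s['contact_force'],s['width'])"
```

```text
[0.59927522 0.07111295 0.11699631] [ 0.61912601  0.54046109 -0.77013579] 0.6592775367288032
```

View pics/near2.png

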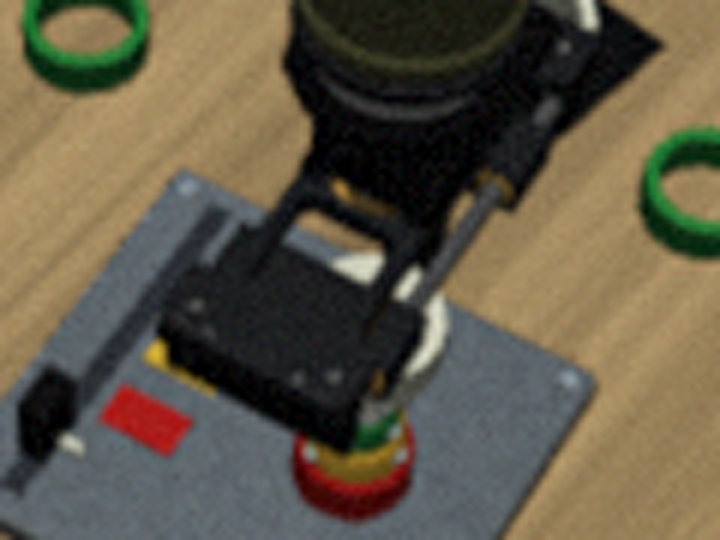

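The collar is held above the cone at about (400,330), with the tip under the bore. I'll descend gently and watch the force.

Call:
carry_out([
  [[0, 0, 5], [0, 0, 0], 40],
  [[0, 0, 10], [0, 0, 0], 40],
  [[0, 0, 15], [0, 0, 0], 40],
  [[0, 0, 20], [0, 0, 0], 40],
  [[0, 0, 20], [0, 0, 0], 40],
])

```text
time_s: 5.62
ee_pos: [0.5979, 0.0722, 0.0952]
ee_rot: [-3.131, -0.207, 0.01]
contact_force: [-0.7, 0.5, -0.9]
width: 0.656
gripper_force: 40.3
```

Call:
carry_out([
  [[0, 0, 2], [0, 0, 0], 40],
  [[0, 0, 4], [0, 0, 0], 40],
  [[0, 0, 4], [0, 0, 0], 40],
])

```text
time_s: 5.87
ee_pos: [0.5986, 0.0724, 0.0921]
ee_rot: [-3.131, -0.207, 0.007]
contact_force: [0.5, -0.5, -0.7]
width: 0.651
gripper_force: 40.3
```

Call:
carry_out([
  [[0.5, 1.2, 1.5], [0, 0, 0], 40],
  [[0.5, 1.2, 3], [0, 0, 0], 40],
  [[0.5, 1.2, 3], [0, 0, 0], 40],
])

```text
time_s: 6.12
ee_pos: [0.5993, 0.071, 0.0891]
ee_rot: [-3.131, -0.206, 0.007]
contact_force: [0.3, -0.4, -0.7]
width: 0.65
gripper_force: 40.3
```

Call:
carry_out([
  [[0, 0, 1], [0, 0, 0], 40],
  [[0, 0, 2], [0, 0, 0], 40],
  [[0, 0, 2], [0, 0, 0], 40],
])

```text
time_s: 6.37
ee_pos: [0.5996, 0.0713, 0.0877]
ee_rot: [-3.131, -0.207, 0.006]
contact_force: [-0.4, 0.0, 1.5]
width: 0.655
gripper_force: 40.3
```

Call:
carry_out([
  [[0, 0, 0.5], [0, 0, 0], 40],
  [[0, 0, 1], [0, 0, 0], 40],
  [[0, 0, 1], [0, 0, 0], 40],
])

```text
time_s: 6.62
ee_pos: [0.5998, 0.0713, 0.0873]
ee_rot: [-3.131, -0.207, 0.005]
contact_force: [-2.0, -0.6, 4.8]
width: 0.656
gripper_force: 40.4
```

Call:
carry_out([
  [[0, 0, 0.5], [0, 0, 0], 40],
  [[0, 0, 1], [0, 0, 0], 40],
  [[0, 0, 1], [0, 0, 0], 40],
])

```text
time_s: 6.87
ee_pos: [0.5999, 0.0714, 0.087]
ee_rot: [-3.132, -0.207, 0.005]
contact_force: [-2.5, -0.6, 9.6]
width: 0.657
gripper_force: 40.4
```

Call:
carry_out([
  [[-0.6, 0, 0], [0, 0, 0], 40],
  [[-0.6, 0, 0], [0, 0, 0], 40],
])

```text
time_s: 7.03
ee_pos: [0.5997, 0.0713, 0.0871]
ee_rot: [-3.131, -0.207, 0.003]
contact_force: [-1.2, -1.2, 7.0]
width: 0.654
gripper_force: 40.4
```

Call:
carry_out([
  [[0, 0, 0.5], [0, 0, 0], 40],
  [[0, 0, 0.5], [0, 0, 0], 40],
  [[0, 0, 0.5], [0, 0, 0], 40],
])

```text
time_s: 7.28
ee_pos: [0.5998, 0.0713, 0.0869]
ee_rot: [-3.132, -0.207, 0.003]
contact_force: [-3.0, -0.6, 9.5]
width: 0.656
gripper_force: 40.4
```

Call:
carry_out([
  [[-0.7, 0, 0.2], [0, 0, 0], 40],
  [[-0.7, 0, 0.5], [0, 0, 0], 40],
  [[-0.7, 0, 0.5], [0, 0, 0], 40],
])

```text
time_s: 7.53
ee_pos: [0.5997, 0.0714, 0.0868]
ee_rot: [-3.131, -0.207, 0.001]
contact_force: [-0.9, -0.6, 10.9]
width: 0.657
gripper_force: 40.4
```

```bash
python3 -c "
from h import *
s=status.get_state();print(s['ee_pos'],s['contact_force'],s['wrist_torque'],s['width'],R.from_rotvec(s['ee_rot']).as_matrix()[:,2])"
```

```text
[0.59968019 0.07136818 0.08682204] [-0.87181188 -0.64003206 10.91929763] [-0.18996021  0.39615723  0.00194581] 0.6568177667570999 [-6.46673902e-04  3.26197503e-03 -9.99994471e-01]
```

Call:
carry_out([
  [[0, 0, 0.5], [0, 0, 0], 40],
  [[0, 0, 0.5], [0, 0, 0], 40],
  [[0, 0, 0.5], [0, 0, 0], 40],
  [[0, 0, 0.5], [0, 0, 0], 40],
])

```text
time_s: 7.87
ee_pos: [0.5997, 0.0714, 0.0867]
ee_rot: [-3.132, -0.207, 0.0]
contact_force: [-1.4, -0.6, 12.4]
width: 0.653
gripper_force: 40.5
```

```bash
python3 -c "
from h import *
s=status.get_state();print(s['ee_pos'],s['contact_force'],s['wrist_torque'],s['width'],R.from_rotvec(s['ee_rot']).as_matrix()[:,2])
g=grab_frame('scene');save(g,'near3.png',(275,160,365,228),8)"
```

```text
[0.59973424 0.07141097 0.08667838] [-1.42289315 -0.59171636 12.40736346] [-0.16244204  0.56203113 -0.01280994] 0.6533439120168518 [-5.16019861e-04  3.17797166e-03 -9.99994817e-01]
```

View pics/near3.png

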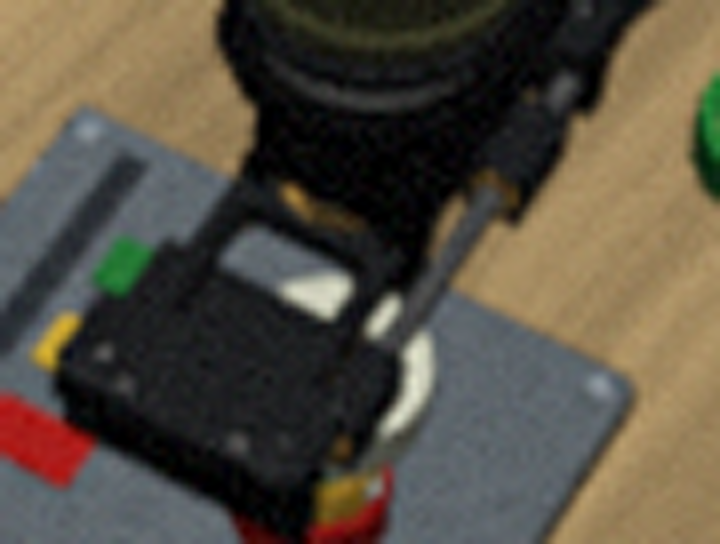

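The collar is blocked at 12 N, with side force and torque pointing to the −x inner rim, so it sits slightly too far +x. I'll back off, recentre and retry.

Call:
carry_out([
  [[0, 0, -3], [0, 0, 0], 40],
  [[0, 0, -6], [0, 0, 0], 40],
  [[-0.8, 0.5, -6], [0, 0, 0], 40],
  [[-0.8, 0.5, -6], [0, 0, 0], 40],
])

```text
time_s: 8.25
ee_pos: [0.5969, 0.0703, 0.0895]
ee_rot: [-3.131, -0.207, 0.008]
contact_force: [0.1, -0.5, -1.2]
width: 0.651
gripper_force: 40.4
```

Call:
carry_out([
  [[0, 0, 0], [0, 0, 0], 40],
  [[0, 0, 0], [0, 0, 0], 40],
])

```text
time_s: 8.42
ee_pos: [0.597, 0.0704, 0.0893]
ee_rot: [-3.131, -0.206, 0.008]
contact_force: [-0.3, -0.2, -1.4]
width: 0.651
gripper_force: 40.4
```

```bash
python3 -c "
from h import *
s=status.get_state();print(s['ee_pos'],s['contact_force'],s['wrist_torque'])
goto((.5983,.0704,.088),np.pi/2+.131)"
```

```text
[0.59698386 0.07038701 0.08933983] [-0.31918916 -0.20173219 -1.42586485] [0.05023198 0.00264667 0.0103758 ]
inc [1.3 0.2 1.3] [-0.004  0.005  0.001] |d| 2.0 deg 0.4 q7 -1.74
```

Call:
carry_out([
  [[0.8, 0, 1], [-0.003, 0.004, 0], 40],
  [[0.8, 0, 2], [-0.003, 0.004, 0], 40],
  [[0.8, 0, 2], [-0.003, 0.004, 0], 40],
])

```text
time_s: 8.67
ee_pos: [0.598, 0.0706, 0.0875]
ee_rot: [-3.134, -0.207, 0.001]
contact_force: [0.4, -1.2, -1.3]
width: 0.655
gripper_force: 40.4
```

Call:
carry_out([
  [[0, 0, 0.5], [0, 0, 0], 40],
  [[0, 0, 1], [0, 0, 0], 40],
  [[0, 0, 1], [0, 0, 0], 40],
])

```text
time_s: 8.92
ee_pos: [0.5982, 0.0705, 0.087]
ee_rot: [-3.134, -0.207, -0.0]
contact_force: [0.1, 0.2, -0.3]
width: 0.653
gripper_force: 40.4
```

```bash
python3 -c "
from h import *
s=status.get_state();print(s['ee_pos'],s['contact_force'],s['wrist_torque'])"
```

```text
[0.59822111 0.07049807 0.08698605] [ 0.11185149  0.15444014 -0.2773888 ] [-0.07548882  0.07739321 -0.00988243]
```

Call:
carry_out([
  [[0, 0, 0.5], [0, 0, 0], 40],
  [[0, 0, 1], [0, 0, 0], 40],
  [[0, 0, 1], [0, 0, 0], 40],
])

```text
time_s: 9.17
ee_pos: [0.5984, 0.0704, 0.0864]
ee_rot: [-3.134, -0.207, -0.001]
contact_force: [-1.4, -1.2, 4.0]
width: 0.656
gripper_force: 40.4
```

```bash
python3 -c "
from h import *
s=status.get_state();print(s['ee_pos'],s['contact_force'],s['wrist_torque'])"
```

```text
[0.59843196 0.07036848 0.08635039] [-1.44998601 -1.213822    4.03491076] [-0.23736202  0.18788214 -0.00794698]
```

Call:
carry_out([
  [[0, 0, 0.5], [0, 0, 0], 40],
  [[0, 0, 1], [0, 0, 0], 40],
  [[0, 0, 1], [0, 0, 0], 40],
])

```text
time_s: 9.42
ee_pos: [0.5987, 0.0704, 0.0855]
ee_rot: [-3.134, -0.207, -0.002]
contact_force: [-0.5, -0.7, 4.2]
width: 0.653
gripper_force: 40.5
```

```bash
python3 -c "
from h import *
s=status.get_state();print(s['ee_pos'],s['contact_force'],s['wrist_torque'])"
```

```text
[0.5986947  0.07039242 0.08545031] [-0.46781147 -0.72738199  4.23139804] [-0.32502565  0.13128518  0.00556914]
```

Call:
carry_out([
  [[0, 0, 0.5], [0, 0, 0], 40],
  [[0, 0, 1], [0, 0, 0], 40],
  [[0, 0, 1], [0, 0, 0], 40],
])

```text
time_s: 9.67
ee_pos: [0.5984, 0.0703, 0.0837]
ee_rot: [-3.134, -0.207, -0.001]
contact_force: [1.2, -2.0, 1.7]
width: 0.657
gripper_force: 40.4
```

Call:
carry_out([
  [[0, 0, 0.5], [0, 0, 0], 40],
  [[0, 0, 1], [0, 0, 0], 40],
  [[0, 0, 1], [0, 0, 0], 40],
])

```text
time_s: 9.92
ee_pos: [0.5981, 0.0704, 0.0825]
ee_rot: [-3.134, -0.207, 0.0]
contact_force: [0.8, -1.9, 1.5]
width: 0.652
gripper_force: 40.4
```

```bash
python3 -c "
from h import *
s=status.get_state();print(s['ee_pos'],s['contact_force'],s['wrist_torque'])"
```

```text
[0.59809885 0.0703602  0.08247773] [ 0.79690519 -1.93945701  1.46359832] [-0.37978841 -0.19047152 -0.06986979]
```

The force dropped, so it is past the balls. Continuing to the shoulder.

Call:
carry_out([
  [[0, 0.3, 0.5], [0, 0, 0], 40],
  [[0, 0.3, 1], [0, 0, 0], 40],
  [[0, 0.3, 1], [0, 0, 0], 40],
])

```text
time_s: 10.17
ee_pos: [0.5981, 0.0703, 0.0816]
ee_rot: [-3.134, -0.207, 0.001]
contact_force: [0.7, -1.6, 1.5]
width: 0.654
gripper_force: 40.4
```

Call:
carry_out([
  [[0, 0, 0.5], [0, 0, 0], 40],
  [[0, 0, 1], [0, 0, 0], 40],
  [[0, 0, 1], [0, 0, 0], 40],
])

```text
time_s: 10.42
ee_pos: [0.5981, 0.0703, 0.0807]
ee_rot: [-3.134, -0.207, 0.0]
contact_force: [0.5, -2.1, 1.9]
width: 0.653
gripper_force: 40.4
```

Call:
carry_out([
  [[0, 0, 0.5], [0, 0, 0], 40],
  [[0, 0, 1], [0, 0, 0], 40],
  [[0, 0, 1], [0, 0, 0], 40],
])

```text
time_s: 10.67
ee_pos: [0.5981, 0.0703, 0.0798]
ee_rot: [-3.134, -0.207, 0.0]
contact_force: [0.6, -1.7, 1.7]
width: 0.66
gripper_force: 40.4
```

Call:
carry_out([
  [[0, 0, 0.5], [0, 0, 0], 40],
  [[0, 0, 1], [0, 0, 0], 40],
  [[0, 0, 1], [0, 0, 0], 40],
])

```text
time_s: 10.92
ee_pos: [0.5982, 0.0703, 0.0787]
ee_rot: [-3.134, -0.207, 0.0]
contact_force: [0.5, -1.6, 1.5]
width: 0.657
gripper_force: 40.4
```

Call:
carry_out([
  [[0, 0, 0.5], [0, 0, 0], 40],
  [[0, 0, 1], [0, 0, 0], 40],
  [[0, 0, 1], [0, 0, 0], 40],
])

```text
time_s: 11.17
ee_pos: [0.5983, 0.0703, 0.0783]
ee_rot: [-3.134, -0.207, -0.0]
contact_force: [-0.9, -2.0, 4.4]
width: 0.656
gripper_force: 40.5
```

Call:
carry_out([
  [[0, 0, 0.5], [0, 0, 0], 40],
  [[0, 0, 1], [0, 0, 0], 40],
  [[0, 0, 1], [0, 0, 0], 40],
])

```text
time_s: 11.42
ee_pos: [0.5984, 0.0702, 0.0781]
ee_rot: [-3.134, -0.207, -0.001]
contact_force: [-2.2, -1.9, 9.7]
width: 0.651
gripper_force: 40.5
```

Call:
carry_out([
  [[0, 0, 0.5], [0, 0, 0], 40],
  [[0, 0, 0.5], [0, 0, 0], 40],
  [[0, 0, 0.5], [0, 0, 0], 40],
])

```text
time_s: 11.67
ee_pos: [0.5984, 0.0703, 0.0781]
ee_rot: [-3.135, -0.207, -0.001]
contact_force: [-2.9, -2.0, 11.0]
width: 0.653
gripper_force: 40.5
```

Call:
carry_out([
  [[-0.4, 0.3, 0.3], [0, 0, 0], 40],
  [[-0.4, 0.3, 0.3], [0, 0, 0], 40],
  [[-0.4, 0.3, 0.3], [0, 0, 0], 40],
  [[-0.4, 0.3, 0.3], [0, 0, 0], 40],
  [[-0.4, 0.3, 0.3], [0, 0, 0], 40],
  [[-0.4, 0.3, 0.3], [0, 0, 0], 40],
  [[-0.4, 0.3, 0.3], [0, 0, 0], 40],
  [[-0.4, 0.3, 0.3], [0, 0, 0], 40],
])

```text
time_s: 12.33
ee_pos: [0.5985, 0.0702, 0.0781]
ee_rot: [-3.134, -0.207, -0.002]
contact_force: [-3.3, -1.7, 11.8]
width: 0.656
gripper_force: 40.5
```

```bash
python3 -c "
from h import *
s=status.get_state();print(s['ee_pos'],s['contact_force'],s['wrist_torque'],R.from_rotvec(s['ee_rot']).as_matrix()[:,2])"
```

```text
[0.59846174 0.07020227 0.07806871] [-3.31316701 -1.68580695 11.77190646] [-0.37646655  0.63379001 -0.01639181] [ 1.40185649e-03  6.43906709e-04 -9.99998810e-01]
```

The push held at about 12 N on the rigid stop, with the tool vertical to about 0.1°. I'll unload, release and check.

Call:
carry_out([
  [[0, 0, -1], [0, 0, 0], 40],
  [[0, 0, -2], [0, 0, 0], 40],
  [[0, 0, -2], [0, 0, 0], 60],
  [[0, 0, -2], [0, 0, 0], 70],
  [[0, 0, -2], [0, 0, 0], 84],
  [[0, 0, -2], [0, 0, 0], 84],
  [[0, 0, -2], [0, 0, 0], 84],
  [[0, 0, -2], [0, 0, 0], 84],
])

```text
time_s: 13.0
ee_pos: [0.5975, 0.0701, 0.0778]
ee_rot: [-3.134, -0.207, 0.001]
contact_force: [0.0, 0.1, 0.2]
width: 0.934
gripper_force: 0.0
```

Call:
carry_out([
  [[0, 0, -15], [0, 0, 0], 84],
  [[0, 0, -40], [0, 0, 0], 84],
  [[0, 0, -75], [0, 0, 0], 84],
  [[-35, 0, -75], [0, 0, 0], 84],
  [[-70, 0, -75], [0, 0, 0], 84],
  [[-100, 0, -75], [0, 0, 0], 84],
  [[-100, 0, -75], [0, 0, 0], 84],
  [[-100, 0, -75], [0, 0, 0], 84],
])

```text
time_s: 13.67
ee_pos: [0.4977, 0.0563, 0.1533]
ee_rot: [3.134, 0.206, 0.001]
contact_force: [0.8, 0.4, 0.2]
width: 0.965
gripper_force: 0.0
```

```bash
python3 -c "
from h import *
g=grab_frame('scene');f=grab_frame('top')
a=g['color'][165:265,255:355];b=f['color'][175:255,200:300]
im=np.hstack([cv2.resize(a,(400,400),interpolation=2),cv2.resize(b,(400,320),interpolation=2).__class__((400,400,3),np.uint8)]) if 0 else cv2.resize(a,(600,600),interpolation=2)
cv2.imwrite('pics/near4.png',im[:,:,::-1])
s=status.get_state();print(s['ee_pos'],s['contact_force'],s['width'])
# predicted ellipse of top rim if level & home / 6 mm high
for zb in (.0666,.0726):
  print(zb,[proj(g,(.599+.029*np.cos(t),.0702+.029*np.sin(t),zb+.022)).round(1).tolist() for t in np.arange(4)*np.pi/2])
  print(proj(g,(.599,.0702,zb+.022)))
"
```

```text
[0.49968557 0.05678481 0.15361711] [ 0.26400226 -0.04501805 -0.23109203] 0.9650690642275571
0.0666 [[325.8, 212.6], [323.1, 197.9], [305.8, 199.2], [308.1, 214.1]]
[315.69517685 205.87906741]
0.0726 [[326.0, 211.2], [323.4, 196.4], [305.9, 197.8], [308.2, 212.7]]
[315.87449673 204.46728585]
```

View pics/near4.png

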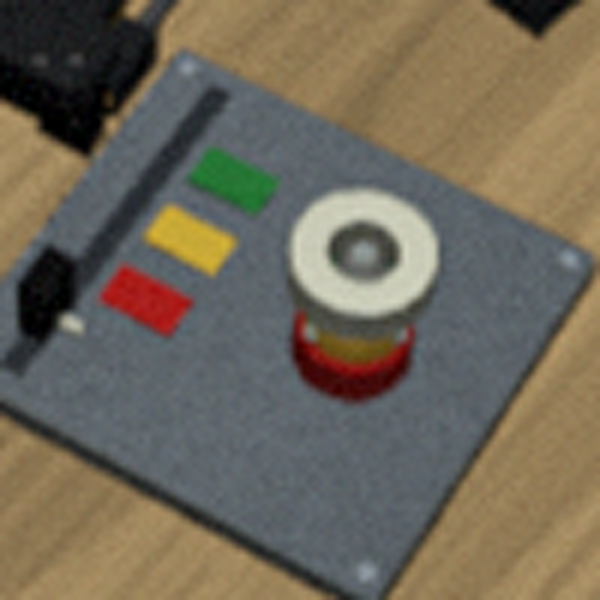

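The picture shows the collar seated level at (365,255) with the green step hidden under it and the steel tip flush. It's home. The pointer, at (45,290), goes next.

```bash
python3 -c "
from h import *
goto((.4952,.001,.09),np.pi/2+.131);goto((.4952,.001,.033),np.pi/2+.131)
f=grab_frame('top');g=grab_frame('scene')
S=lambda u:(u[0]/6+255-.4,u[1]/6+165-.4)
# pointer top centre ~ crop (52,265)
print(pix(g,S((52,264)),.0526), pix(g,S((38,328)),.0166))
print([proj(g,(.4952,.001,z)).round(1) for z in(.0166,.0526)])"
```

```text
inc [-11.9  54.8  63.6] [-0.001 -0.002  0.001] |d| 85.0 deg 0.1 q7 -1.64
inc [-12.   54.8 120.6] [-0.001 -0.002  0.001] |d| 133.0 deg 0.1 q7 -1.64
[0.49473384 0.00424584 0.0526    ] [ 0.4949331  -0.00589946  0.0166    ]
[array([262.8, 217.5]), array([262.5, 209.6])]
```

Call:
carry_out([
  [[-6, 27, 30], [0, 0, 0], 84],
  [[-12, 55, 60], [0, 0, 0], 84],
  [[-12, 55, 60], [0, 0, 0], 84],
  [[-12, 55, 90], [0, 0, 0], 84],
  [[-12, 55, 110], [0, 0, 0], 84],
  [[-12, 55, 119], [0, 0, 0], 84],
  [[-12, 55, 119], [0, 0, 0], 84],
  [[-12, 55, 119], [0, 0, 0], 84],
])

```text
time_s: 14.53
ee_pos: [0.4944, 0.0012, 0.0341]
ee_rot: [-3.133, -0.207, 0.001]
contact_force: [0.5, -0.5, 0.5]
width: 0.964
gripper_force: 0.0
```

Call:
carry_out([
  [[0, 0, 0], [0, 0, 0], 60],
  [[0, 0, 0], [0, 0, 0], 50],
  [[0, 0, 0], [0, 0, 0], 40],
  [[0, 0, 0], [0, 0, 0], 30],
  [[0, 0, 0], [0, 0, 0], 15],
  [[0, 0, 0], [0, 0, 0], 15],
  [[0, 0, 0], [0, 0, 0], 15],
  [[0, 0, 0], [0, 0, 0], 15],
], grip_force=8)

```text
time_s: 15.2
ee_pos: [0.494, 0.0007, 0.0341]
ee_rot: [-3.134, -0.207, 0.0]
contact_force: [-0.1, 0.2, -0.2]
width: 0.445
gripper_force: 0.0
```

```bash
python3 -c "
from h import *
s=status.get_state();print(s['ee_pos'],s['contact_force'],s['width']*87)
c=np.array((.599,.0702))-.112*np.array((.991,.131));t=c+.0441*np.array((-.131,.991));print(t)
goto((*t,s['ee_pos'][2]),np.pi/2+.131)"
```

```text
[0.49400967 0.00071997 0.03410041] [-0.14913737  0.15599771 -0.23791858] 38.71579015758956
[0.4822309 0.0992311]
inc [  1.3 -99.2   0.1] [-0.001 -0.     0.001] |d| 99.0 deg 0.1 q7 -1.59
```

Call:
carry_out([
  [[0, 0, 0], [0, 0, 0], 15],
  [[0, 0, 0], [0, 0, 0], 15],
  [[0, 0, 0], [0, 0, 0], 15],
  [[0, 0, 0], [0, 0, 0], 15],
  [[0, 0, 0], [0, 0, 0], 15],
  [[0, 0, 0], [0, 0, 0], 15],
])

```text
time_s: 15.7
ee_pos: [0.494, 0.0009, 0.034]
ee_rot: [-3.134, -0.207, 0.0]
contact_force: [0.0, 1.0, 0.6]
width: 0.274
gripper_force: 8.0
```

The fingers read 24 mm, so the pointer is gripped. Sliding it now.

Call:
carry_out([
  [[0, -15, 0], [0, 0, 0], 15],
  [[0, -32, 0], [0, 0, 0], 15],
  [[0, -50, 0], [0, 0, 0], 15],
  [[0, -68, 0], [0, 0, 0], 15],
  [[0, -85, 0], [0, 0, 0], 15],
  [[0, -99, 0], [0, 0, 0], 15],
  [[0, -99, 0], [0, 0, 0], 15],
  [[0, -99, 0], [0, 0, 0], 15],
])

```text
time_s: 16.37
ee_pos: [0.4813, 0.0997, 0.0341]
ee_rot: [-3.133, -0.209, -0.001]
contact_force: [1.6, 1.4, -3.6]
width: 0.277
gripper_force: 8.0
```

Call:
carry_out([
  [[0, 0, 0], [0, 0, 0], 15],
  [[0, 0, 0], [0, 0, 0], 15],
])

```text
time_s: 16.53
ee_pos: [0.4815, 0.0982, 0.0341]
ee_rot: [-3.134, -0.205, -0.001]
contact_force: [2.7, 2.2, -4.6]
width: 0.272
gripper_force: 8.0
```

Call:
carry_out([
  [[0, 0, 0], [0, 0, 0], 30],
  [[0, 0, 0], [0, 0, 0], 50],
  [[0, 0, 0], [0, 0, 0], 50],
  [[0, 0, 0], [0, 0, 0], 50],
  [[0, 0, 0], [0, 0, 0], 50],
  [[0, 0, -20], [0, 0, 0], 50],
  [[0, 0, -60], [0, 0, 0], 50],
  [[0, 0, -100], [0, 0, 0], 50],
])

```text
time_s: 17.2
ee_pos: [0.4793, 0.0986, 0.134]
ee_rot: [-3.134, -0.207, 0.007]
contact_force: [1.4, -0.5, 0.4]
width: 0.572
gripper_force: 0.0
```

Call:
carry_out([
  [[0, 0, -40], [0, 0, 0], 50],
  [[0, 40, -80], [0, 0, 0], 50],
  [[0, 80, -80], [0, 0, 0], 50],
  [[0, 120, -80], [0, 0, 0], 50],
  [[0, 160, -80], [0, 0, 0], 50],
  [[0, 200, -80], [0, 0, 0], 50],
  [[0, 240, -80], [0, 0, 0], 50],
  [[0, 240, -80], [0, 0, 0], 50],
])

```text
time_s: 17.87
ee_pos: [0.5116, -0.1494, 0.2136]
ee_rot: [3.132, 0.188, -0.001]
contact_force: [-0.8, -1.1, -0.4]
width: 0.577
gripper_force: 0.0
```

```bash
python3 -c "
from h import *
g=grab_frame('scene');f=grab_frame('top')
a=cv2.resize(g['color'][165:265,255:355],(400,400),interpolation=2);b=cv2.resize(f['color'][170:270,195:295],(400,400),interpolation=2)
cv2.imwrite('pics/fin.png',np.hstack([a,b])[:,:,::-1])
s=status.get_state();print(s['ee_pos'],s['time_s'])"
```

```text
[ 0.51203195 -0.14168048  0.21349076] 17.9667
```

View pics/fin.png

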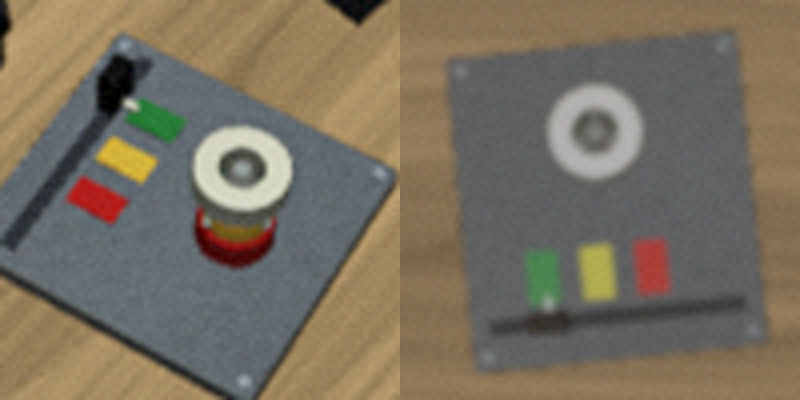

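The final picture shows the pointer's white tab at (548,303), on the middle of the green patch's lower edge at about (546,305). The collar is level on the cone at (243,170) in the scene view.

```bash
python3 -c "
from station import ctrl
print(ctrl.job_done())"
```

```text
the job is handed in; nothing more can be done
None
```

The collar (28 mm bore) is past the click and level on the green step after a steady push of about 12 N. The pointer is on the green patch, and the job was handed in at about 18 s; no verdict came back.

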